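Find the empty bay under the rocking flap and push it open

ROBOT

A 6-joint arm with a two-finger parallel gripper is mounted at the origin on the work surface. World frame = base frame: x ahead of the robot, y to its left, z up, the work surface at z = 0. Lengths are in m, angles in rad, forces in N, time in s.
With the tool pointing down it reaches from about 0.25 to 0.8 m from the base axis. Payload 3.9 kg.
Tool frame: the origin (TCP) lies at the very end of the fingers, on their centre line; the grasp point (between the pads) lies tcp_to_grasp behind it (tcp_to_grasp is the distance from the TCP to the grasp point, in m); z points along the fingers, y is the direction in which the jaws open and shut (so a half turn about z gives the same grasp; the last joint's range is limited). The gripper opens to 85 mm and grips with 20 to 120 N. Pads are 22 mm wide; open, the fingers measure 114 mm over their backs; the gripper's body (76 mm by 85 mm) begins 54 mm behind the grasp point. The pads swing forward as they close: fully open they stand 13 mm farther back than shut.
Start: joints at [-1.263, 0.26, -0.138, 1.173, 0, 1.571], TCP at [0.159, -0.5, 0.231] pointing down, gripper open.
Joint ranges: [-2.78, 2.78], [-0.83, 1.72], [-1.28, 1.37], [-1.9, 2.12], [-1.57, 1.48], [-3.14, 3.14]. Speed limits (rad/s): [2.57, 2.57, 3.14, 3.14, 3.14, 3.14].

INTERFACE

Orientations are given as a unit quaternion [w, x, y, z].
In Python, from station import get_obs, grab_frame, camera_params, sign_off, tcp_to_grasp gives the robot as it stands.
- The arm moves only by the tool drive_tool, never from a script. Its argument "plan" is a list of rows, each an object of numbers: "tx", "ty", "tz": the shift along the world's x, y, z each as a share of 100 mm, from -1 to 1; "ax", "ay", "az": the turn, a rotation vector about the world's x, y, z each as a share of 90 degrees, from -1 to 1; "grip": the gripper command: -1 is shut, 1 is fully open, values between are in proportion. A call has 1 to 5 rows; each row shifts and turns the commanded pose from where the row before left it; what a row does not reach is not made up. A row lasts 1/8 s, in which the tool goes at most 62.5 mm and 10.7 degrees, less where a joint would pass 70% of its speed; a pose out of reach is approached as far as the arm can. A call with a number of a shift or a turn outside -1 to 1 is refused whole. A call with a gripper value outside its range is refused whole. The fingers move at their own pace and stop on an object; "newtons" is the grip in N (left out, the last holds). Time passes only in rows, so rows that do not move let the fingers close. It gives the time, the measured TCP pose, the force and the opening at its end, in the units of the state.
- get_obs(): the state, without advancing time (a new reading comes with each control period).
- grab_frame(name): name is "scene" or "top" or "wrist"; returns (picture, depth): 420x560x3 uint8, red, green, blue; 420x560 float32, m along the optical axis (not along the pixel's ray), 0 where there is no reading.
- camera_params(name): a dict with "camera_matrix" (3x3 intrinsics, pixels), "xyz" and "attitude" of the camera in the world; the wrist camera has in their place "mount" (4x4, takes a point from camera to tool coordinates, whose origin is the TCP and whose axes are the flange's). Camera axes: x right, y down, z forward; pixel columns grow to the right and rows downward; lengths in m; the calibration is good to about 2 mm. A picture is of the moment at which its call begins: read the wrist's pose just before it. camera_params takes no time and is no camera call.
- sign_off(): hands the job in, once; it reports no verdict.
The state is a dict: "time": time; "q": joint angles; "joint_velocities": joint speeds; "tau": joint torques, N m; "tool_pos": TCP position; "orientation": TCP orientation; "ft_force": force on the tool from outside, world axes, zero at the start; "wrist_torque": the same for the moment, N m; "width": finger opening in m.
Only numpy, scipy, OpenCV 4.12 (cv2) and the standard library are available. Lean on these libraries where they do the work, as an engineer would, in place of code of your own. Each camera call takes 0.05 s, during which the arm holds its last target. There are 200 camera calls.

TASK

One of the four bays in the two blue docks beside the printer is empty and must be left open for refilling. Press the ribbed narrow ends of the flaps with a fingertip until you find the one that rocks, then push that flap open until it stands upright, and leave it open with the other three shut. Nothing is to be picked up: do not lift or shift the docks, do not force a flap that will not give, and leave everything else on the table where it is.

Things in the scene. Friction and masses are not known exactly. Their poses are not given: they have to be found in the camera images.
- dock_left: Blue steel dock on the left: a closed box 160 x 190 mm (x, y) and 65 mm high standing loose on the table, about 4 kg. Origin: centre of its underside. Two grey flaps lie flush in its top, side by side along its y axis. The flaps' wide ends point to its -x (towards the robot when not turned).
- dock_right: The same kind of dock, on the right, with the other two flaps.
- flap_a (a joint): Angle of flap a, the +y one of dock_left: 0 shut, 1.57 upright, stop at 1.75. Grows as the wide end rises, turning about the dock's +y. Four identical flaps, 100 x 70 mm, 5 mm thick, flush with the dock's top, on a pin across the width, 62 mm from the wide end's edge and 38 mm from the narrow end's, at mid thickness. A stiff pin holds it where it is left.
- flap_a_press (a point): Top face of flap a's ribbed narrow end, 25 mm from the pin, mid width; 65 mm above the table while shut. Its x runs from wide end to narrow end. Pressed over a full bay it gives 1 to 2 mm (under 0.15 rad), then stops hard; over the empty bay it goes on tipping into the bay at about 2 N, and the wide end rises.
- flap_a_lip (a point): Middle of the top edge of flap a's wide end, 62 mm from the pin. When raised, a finger in front of or below it can push it up and over towards the dock's +x.
- flap_b (a joint): Angle of flap b, the -y one of dock_left: 0 shut, 1.57 upright, stop at 1.75. Same kind of flap as flap_a.
- flap_b_press (a point): Top face of flap b's ribbed narrow end, 25 mm from the pin, mid width; 65 mm above the table while shut. 
- flap_b_lip (a point): Middle of the top edge of flap b's wide end, 62 mm from the pin. 
- flap_c (a joint): Angle of flap c, the +y one of dock_right: 0 shut, 1.57 upright, stop at 1.75. Same kind of flap as flap_a.
- flap_c_press (a point): Top face of flap c's ribbed narrow end, 25 mm from the pin, mid width; 65 mm above the table while shut. 
- flap_c_lip (a point): Middle of the top edge of flap c's wide end, 62 mm from the pin. 
- flap_d (a joint): Angle of flap d, the -y one of dock_right: 0 shut, 1.57 upright, stop at 1.75. Same kind of flap as flap_a.
- flap_d_press (a point): Top face of flap d's ribbed narrow end, 25 mm from the pin, mid width; 65 mm above the table while shut. 
- flap_d_lip (a point): Middle of the top edge of flap d's wide end, 62 mm from the pin. 
- glue: Bystander, leave alone. White glue stick, 28 mm diameter, 100 mm high, standing between the docks. Origin: underside centre.
- spool: Bystander, leave alone. Filament reel lying flat, 150 mm diameter, 60 mm high. Origin: underside centre.
- cone: Bystander, leave alone. Small grey printed cone, 56 mm wide, 58 mm high. Origin: underside centre.
- driver: Bystander, leave alone. Screwdriver lying on the table, 170 mm long, left of the docks.
- hexkey: Bystander, leave alone. Bent hex key lying on the table, 95 x 30 mm, 5 mm thick, right of the docks.
- mug: Bystander, leave alone. White mug, 80 mm wide, 90 mm high, handle to its +y. Origin: underside centre.
- scraps: Bystander, leave alone. Grey open tray, 90 x 110 x 45 mm. Origin: underside centre.

How it is judged:
On the way, in this order (a step that is already met when the one before it is completed fails the run):
1. the flap that gives has been rocked (0.2 rad or more) (value of joint any of flap_a, flap_b, flap_c, flap_d above 0.2 rad).
2. it has been pushed upright (1.35 rad or more) (value of joint any of flap_a, flap_b, flap_c, flap_d above 1.35 rad), for 0.2 s.
At the end, for the whole second after the job is handed in: One flap stands open at 1.35 rad (77 degrees) or more and stays there; the other flaps are shut (below 0.15 rad); the docks are at rest (value of joint any of flap_a, flap_b, flap_c, flap_d above 1.35 rad and (value of joint flap_a below 0.15 rad or value of joint flap_a above 1.35 rad) and (value of joint flap_b below 0.15 rad or value of joint flap_b above 1.35 rad) and (value of joint flap_c below 0.15 rad or value of joint flap_c above 1.35 rad) and (value of joint flap_d below 0.15 rad or value of joint flap_d above 1.35 rad) and linear speed of each of dock_left, dock_right below 0.02 m/s); the robot touches nothing.
It fails at once if a dock is shifted more than 20 mm, lifted or tipped (distance of any of dock_left, dock_right from where it was at the start of the episode above 0.02 m or height (world z) of any of dock_left, dock_right above 0.006 m or angle between any of dock_left, dock_right's own z axis and vertical above 0.06 rad).
It fails at once if a dock or its flaps are pushed with more than 70 N (contact force between any of the arm, the fingers and dock_left above 70 N or contact force between any of the arm, the fingers and dock_right above 70 N).
It fails at once if a bystander is moved more than 25 mm or picked up (distance of any of glue, spool, cone, driver, hexkey, mug, scraps from where it was at the start of the episode above 0.025 m).
It fails at once if a standing bystander is tipped over (angle between any of glue, cone, mug, spool, scraps's own z axis and vertical above 0.5 rad).
It also fails if it takes over 54 s, if anything falls off the work surface, if the arm or the gripper's body presses on something with over 40 N, if the wrist force passes 120 N, or if a joint passes its speed limit or range.

## Working session

There is one attempt and no reset: what is moved stays moved. The work goes in short steps, Python scripts to look and compute and a tool call to move; the robot and the scene stay as the last step left them, time stands still between calls to the robot, and variables do not carry over. Pictures are saved under pics/ and viewed, about 8 in all and at most 12, crops included, and the job is handed in when it is done.

Besides the shell and the picture viewer there is one more tool, called in YAML: its name, and indented under it one key for each argument. drive_tool: Moves the arm, as the interface text tells. Shift numbers are shares of 100 mm and turn numbers shares of 90 degrees, none past 1 either way. Its arguments: {"type":"object","properties":{"plan":{"type":"array","items":{"type":"object","properties":{"tx":{"type":"number"},"ty":{"type":"number"},"tz":{"type":"number"},"ax":{"type":"number"},"ay":{"type":"number"},"az":{"type":"number"},"grip":{"type":"number"}}}},"newtons":{"type":"number"}},"required":["plan"]}

```bash
mkdir -p pics; cat > h.py <<'E'
from station import *
import numpy as np, cv2
from scipy.spatial.transform import Rotation as R
def shot(n,name):
    im,d=grab_frame(n); cv2.imwrite(f'pics/{name}.png',im[...,::-1]); np.savez(f'pics/{name}.npz',im=im,d=d); return im,d
def cam(n):
    p=camera_params(n); K=np.array(p['camera_matrix']); a=np.array(p['attitude'],float)
    M=a if a.shape==(3,3) else R.from_quat(a[[1,2,3,0]]).as_matrix()
    return K,M,np.array(p['xyz'])
def ray(n,uv,z):
    K,M,t=cam(n); uv=np.atleast_2d(uv).astype(float)
    r=(M@np.linalg.inv(K)@np.c_[uv,np.ones(len(uv))].T).T
    return t+r*((z-t[2])/r[:,2])[:,None]
def cloud(n,d):
    K,M,t=cam(n); v,u=np.mgrid[:d.shape[0],:d.shape[1]]
    P=np.stack([(u-K[0,2])/K[0,0]*d,(v-K[1,2])/K[1,1]*d,d],-1)
    return P@M.T+t
E
python3 - <<'E'
from h import *
print(get_obs(),tcp_to_grasp)
for n in('top','scene'):
    shot(n,n+'0'); print(n,camera_params(n))
E
```

```text
{'time': 0.0, 'q': array([-1.26301905e+00,  2.60664978e-01, -1.39371862e-01,  1.17267327e+00,
        1.06262884e-05,  1.57081293e+00]), 'joint_velocities': array([ 0.00022985, -0.00133534, -0.00044666, -0.00115054,  0.00059886,
        0.00280423]), 'tau': array([-8.43435391e-04, -4.05676746e+01,  2.53921473e+01,  1.85539521e-02,
       -2.05162114e-04,  1.04626878e-06]), 'tool_pos': array([ 0.15884429, -0.4996901 ,  0.23047381]), 'orientation': array([-9.46396745e-04,  9.88183313e-01,  1.53273689e-01, -1.41431729e-04]), 'ft_force': array([ 0.126191  , -0.38896202, -0.20061866]), 'wrist_torque': array([-0.00468983, -0.00271441, -0.01155034]), 'width': 0.0853093851788105} 0.0187
top {'camera_matrix': array([[405.62241231,   0.        , 280.59404257],
       [  0.        , 405.62241231, 213.75342127],
       [  0.        ,   0.        ,   1.        ]]), 'xyz': array([ 0.49207576, -0.02077448,  0.99350107]), 'attitude': array([-0.05054765,  0.71048033, -0.70107422,  0.03402306])}
scene {'camera_matrix': array([[381.75115214,   0.        , 283.26977329],
       [  0.        , 381.75115214, 213.71427713],
       [  0.        ,   0.        ,   1.        ]]), 'xyz': array([1.17115048, 0.1214795 , 0.81602054]), 'attitude': array([-0.20545607,  0.58388309,  0.74375908, -0.25237031])}
```

View pics/top0.png

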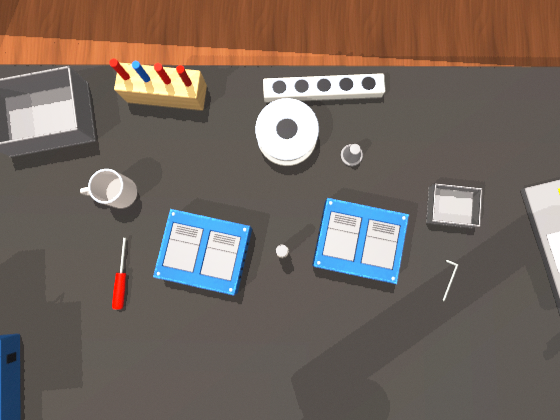

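View pics/scene0.png

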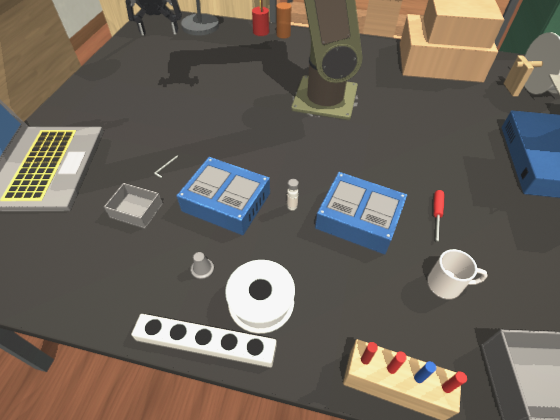

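The top view looks along −z with +x up and +y left. The docks are at about (203,252) and (361,241), with the ribs on the far side. The glue stick stands between them at (282,252). Next I measure the dock poses.

```bash
cat > m.py <<'E'
from h import *
z=np.load('pics/top0.npz'); im,d=z['im'],z['d']
P=cloud('top',d)
hsv=cv2.cvtColor(im,cv2.COLOR_RGB2HSV)
blue=cv2.inRange(hsv,(95,120,60),(125,255,255))
top=(abs(P[...,2]-.065)<.008)&(d>0)
m=cv2.morphologyEx(((blue>0)&top).astype(np.uint8),cv2.MORPH_CLOSE,np.ones((3,3)))
cs,_=cv2.findContours(m,cv2.RETR_EXTERNAL,cv2.CHAIN_APPROX_NONE)
for c in cs:
    if cv2.contourArea(c)<2000: continue
    q=ray('top',c[:,0],.065)[:,:2].astype(np.float32)
    (cx,cy),sz,a=cv2.minAreaRect(q)
    if sz[0]>sz[1]: a-=90
    a=(a+90)%180-90
    yaw=np.deg2rad(a); 
    print('dock',cx,cy,sz,'yaw',a,'z',np.median(P[...,2][cv2.drawContours(np.zeros_like(m),[c],-1,1,-1)>0]))
    ex=np.array([np.cos(yaw),np.sin(yaw)]); ey=np.array([-ex[1],ex[0]])
    # grey flaps
    fm=cv2.drawContours(np.zeros_like(m),[c],-1,1,-1); fm=cv2.erode(fm,np.ones((5,5)))
    g=((hsv[...,1]<80)&(fm>0)).astype(np.uint8)
    g=cv2.morphologyEx(g,cv2.MORPH_OPEN,np.ones((5,5)))
    for f in cv2.findContours(g,cv2.RETR_EXTERNAL,cv2.CHAIN_APPROX_NONE)[0]:
        if cv2.contourArea(f)<300: continue
        w=ray('top',f[:,0],.065)[:,:2]-[cx,cy]; l=np.c_[w@ex,w@ey]
        print('  flap local min',l.min(0).round(4),'max',l.max(0).round(4))
tall=(P[...,2]>.04)&(d>0)&(P[...,2]<.3)
for n,(u,v) in dict(glue=(282,252),cone=(351,155),spool=(287,130)).items():
    s=tall[v-15:v+15,u-15:u+15]; print(n,P[v-15:v+15,u-15:u+15][s].mean(0).round(3),P[v-15:v+15,u-15:u+15][s][:,2].max())
E
python3 m.py
```

```text
dock 0.5161311626434326 0.18198785185813904 (0.19118951261043549, 0.1600356549024582) yaw -11.469146728515625 z 0.06545383159597506
  flap local min [-0.0513 -0.08  ] max [ 0.0499 -0.0089]
  flap local min [-0.0513  0.0087] max [0.0499 0.0802]
dock 0.5467098951339722 -0.18190471827983856 (0.19021055102348328, 0.15999795496463776) yaw -11.07440185546875 z 0.06503965144763124
  flap local min [-0.0513 -0.0808] max [ 0.0499 -0.0092]
  flap local min [-0.0513  0.008 ] max [0.0499 0.0795]
glue [ 0.519 -0.002  0.096] 0.10444464427513722
cone [ 0.759 -0.169  0.054] 0.06164582047675626
spool [ 0.806 -0.009  0.06 ] 0.06621779164916497
```

drive_tool:
  plan:
    - {"tx": 0.5, "ty": 0.3, "az": -0.11, "grip": -1}
    - {"tx": 0.5, "ty": 0.3, "az": -0.11, "grip": -1}
    - {"tx": 0.5, "ty": 0.3, "az": -0.1, "grip": -1}
    - {"tx": 0.5, "ty": 0.3, "grip": -1}
    - {"tx": 0.5, "ty": 0.3, "grip": -1}

```text
$.plan[0]: bad value
```

drive_tool:
  plan:
    - {"tx": 0.5, "ty": 0.35, "grip": -1}
    - {"tx": 0.5, "ty": 0.35, "grip": -1}
    - {"tx": 0.5, "ty": 0.35, "tz": -0.2, "grip": -1}
    - {"tz": -0.5, "grip": -1}
    - {"grip": -1}

```text
$.plan[0]: bad value
```

drive_tool:
  plan:
    - {"tx": 0.5, "ty": 0.3, "tz": 0, "ax": 0, "ay": 0, "az": -0.11, "grip": -1}
    - {"tx": 0.5, "ty": 0.3, "tz": 0, "ax": 0, "ay": 0, "az": -0.11, "grip": -1}
    - {"tx": 0.5, "ty": 0.3, "tz": 0, "ax": 0, "ay": 0, "az": -0.1, "grip": -1}
    - {"tx": 0.5, "ty": 0.3, "tz": 0, "ax": 0, "ay": 0, "az": 0, "grip": -1}
    - {"tx": 0.5, "ty": 0.3, "tz": 0, "ax": 0, "ay": 0, "az": 0, "grip": -1}

```text
time: 0.72
tool_pos: [0.407, -0.3513, 0.231]
orientation: [-0.0, 0.996, -0.091, -0.0]
ft_force: [0.3, -0.9, 0.4]
width: 0.0002
```

drive_tool:
  plan:
    - {"tx": 0.42, "ty": 0.3, "tz": 0, "ax": 0, "ay": 0, "az": 0, "grip": -1}
    - {"tx": 0.42, "ty": 0.3, "tz": -0.2, "ax": 0, "ay": 0, "az": 0, "grip": -1}
    - {"tx": 0.42, "ty": 0.3, "tz": -0.3, "ax": 0, "ay": 0, "az": 0, "grip": -1}
    - {"tx": 0.42, "ty": 0.3, "tz": -0.4, "ax": 0, "ay": 0, "az": 0, "grip": -1}
    - {"tx": 0, "ty": 0, "tz": -0.4, "ax": 0, "ay": 0, "az": 0, "grip": -1}

```text
time: 1.35
tool_pos: [0.5751, -0.2315, 0.1014]
orientation: [-0.0, 0.996, -0.089, 0.001]
ft_force: [-0.4, 0.2, 0.3]
width: 0.0001
```

drive_tool:
  plan:
    - {"tx": 0, "ty": 0, "tz": 0, "ax": 0, "ay": 0, "az": 0, "grip": -1}
    - {"tx": 0, "ty": 0, "tz": 0, "ax": 0, "ay": 0, "az": 0, "grip": -1}

```text
time: 1.6
tool_pos: [0.572, -0.2344, 0.104]
orientation: [0.0, 0.996, -0.092, 0.0]
ft_force: [-0.2, -0.3, 0.3]
width: -0.0001
```

drive_tool:
  plan:
    - {"tx": 0.02, "ty": 0.02, "tz": -0.15, "ax": 0, "ay": 0, "az": 0, "grip": -1}
    - {"tx": 0, "ty": 0, "tz": -0.1, "ax": 0, "ay": 0, "az": 0, "grip": -1}
    - {"tx": 0, "ty": 0, "tz": -0.05, "ax": 0, "ay": 0, "az": 0, "grip": -1}
    - {"tx": 0, "ty": 0, "tz": 0, "ax": 0, "ay": 0, "az": 0, "grip": -1}

```text
time: 2.1
tool_pos: [0.5734, -0.2318, 0.0726]
orientation: [-0.0, 0.996, -0.091, -0.0]
ft_force: [0.8, -1.0, -0.5]
width: 0.0002
```

drive_tool:
  plan:
    - {"tx": 0, "ty": 0, "tz": -0.03, "ax": 0, "ay": 0, "az": 0, "grip": -1}
    - {"tx": 0, "ty": 0, "tz": -0.03, "ax": 0, "ay": 0, "az": 0, "grip": -1}
    - {"tx": 0, "ty": 0, "tz": 0, "ax": 0, "ay": 0, "az": 0, "grip": -1}

```text
time: 2.48
tool_pos: [0.5738, -0.2318, 0.0668]
orientation: [-0.0, 0.996, -0.091, -0.0]
ft_force: [-0.1, 0.3, -0.7]
width: -0.0002
```

drive_tool:
  plan:
    - {"tx": 0, "ty": 0, "tz": -0.02, "ax": 0, "ay": 0, "az": 0, "grip": -1}
    - {"tx": 0, "ty": 0, "tz": -0.01, "ax": 0, "ay": 0, "az": 0, "grip": -1}
    - {"tx": 0, "ty": 0, "tz": 0, "ax": 0, "ay": 0, "az": 0, "grip": -1}

```text
time: 2.85
tool_pos: [0.5742, -0.2319, 0.0643]
orientation: [0.0, 0.996, -0.091, 0.0]
ft_force: [0.4, 0.1, 3.2]
width: -0.0003
```

drive_tool:
  plan:
    - {"tx": 0, "ty": 0, "tz": -0.02, "ax": 0, "ay": 0, "az": 0, "grip": -1}
    - {"tx": 0, "ty": 0, "tz": 0, "ax": 0, "ay": 0, "az": 0, "grip": -1}

```text
time: 3.1
tool_pos: [0.5743, -0.232, 0.064]
orientation: [0.0, 0.996, -0.091, 0.001]
ft_force: [-2.9, 1.1, 11.9]
width: -0.0001
```

Flap d stops hard: 12 N after about 1 mm. Flap c is next.

drive_tool:
  plan:
    - {"tx": 0, "ty": 0, "tz": 0.25, "ax": 0, "ay": 0, "az": 0, "grip": -1}
    - {"tx": 0.09, "ty": 0.43, "tz": 0, "ax": 0, "ay": 0, "az": 0, "grip": -1}
    - {"tx": 0.08, "ty": 0.43, "tz": 0, "ax": 0, "ay": 0, "az": 0, "grip": -1}
    - {"tx": 0, "ty": 0, "tz": -0.2, "ax": 0, "ay": 0, "az": 0, "grip": -1}
    - {"tx": 0, "ty": 0, "tz": 0, "ax": 0, "ay": 0, "az": 0, "grip": -1}

```text
time: 3.72
tool_pos: [0.5898, -0.1449, 0.0657]
orientation: [-0.0, 0.996, -0.091, -0.001]
ft_force: [0.3, 0.1, -0.4]
width: -0.0003
```

drive_tool:
  plan:
    - {"tx": 0, "ty": 0, "tz": -0.02, "ax": 0, "ay": 0, "az": 0, "grip": -1}
    - {"tx": 0, "ty": 0, "tz": -0.02, "ax": 0, "ay": 0, "az": 0, "grip": -1}
    - {"tx": 0, "ty": 0, "tz": -0.01, "ax": 0, "ay": 0, "az": 0, "grip": -1}
    - {"tx": 0, "ty": 0, "tz": 0, "ax": 0, "ay": 0, "az": 0, "grip": -1}

```text
time: 4.22
tool_pos: [0.5911, -0.1464, 0.0641]
orientation: [0.0, 0.996, -0.092, 0.001]
ft_force: [-2.8, 1.2, 10.1]
width: -0.0003
```

Flap c is also full. I move to b, passing high over the glue stick.

drive_tool:
  plan:
    - {"tx": 0, "ty": 0, "tz": 0.5, "ax": 0, "ay": 0, "az": 0, "grip": -1}
    - {"tx": 0, "ty": 0, "tz": 0.5, "ax": 0, "ay": 0, "az": 0, "grip": -1}
    - {"tx": -0.1, "ty": 0.55, "tz": 0, "ax": 0, "ay": 0, "az": 0, "grip": -1}
    - {"tx": -0.1, "ty": 0.55, "tz": 0, "ax": 0, "ay": 0, "az": 0, "grip": -1}
    - {"tx": -0.1, "ty": 0.55, "tz": 0, "ax": 0, "ay": 0, "az": 0, "grip": -1}

```text
time: 4.85
tool_pos: [0.5538, -0.0362, 0.1627]
orientation: [-0.024, 0.999, -0.046, 0.001]
ft_force: [-0.5, 0.6, -0.4]
width: -0.0002
```

drive_tool:
  plan:
    - {"tx": -0.1, "ty": 0.55, "tz": 0, "ax": 0, "ay": 0, "az": 0, "grip": -1}
    - {"tx": -0.08, "ty": 0.55, "tz": 0, "ax": 0, "ay": 0, "az": 0, "grip": -1}
    - {"tx": 0, "ty": 0, "tz": -0.5, "ax": 0, "ay": 0, "az": 0, "grip": -1}
    - {"tx": 0, "ty": 0, "tz": -0.35, "ax": 0, "ay": 0, "az": 0, "grip": -1}
    - {"tx": 0, "ty": 0, "tz": 0, "ax": 0, "ay": 0, "az": 0, "grip": -1}

```text
time: 5.48
tool_pos: [0.5316, 0.0211, 0.0751]
orientation: [-0.046, 0.999, -0.008, -0.003]
ft_force: [0.1, 0.6, 0.2]
width: 0.0001
```

```bash
python3 - <<'E'
from h import *
o=get_obs();print({k:np.round(v,3) for k,v in o.items()})
shot('scene','scene1');shot('top','top1')
im=np.load('pics/scene1.npz')['im'][80:300,130:430]
cv2.imwrite('pics/s1c.png',cv2.resize(im,None,fx=2.5,fy=2.5)[...,::-1])
E
```

```text
{'time': np.float64(5.475), 'q': array([-0.016,  0.392, -0.384,  0.801,  0.092,  3.141]), 'joint_velocities': array([-0.002, -0.036,  0.07 ,  0.034,  0.004, -0.002]), 'tau': array([  0.113, -42.537,  20.762,  -0.469,   0.331,  -0.   ]), 'tool_pos': array([0.532, 0.021, 0.075]), 'orientation': array([-0.046,  0.999, -0.008, -0.003]), 'ft_force': array([0.05 , 0.603, 0.159]), 'wrist_torque': array([-0.033,  0.07 ,  0.011]), 'width': np.float64(0.0)}
```

View pics/s1c.png

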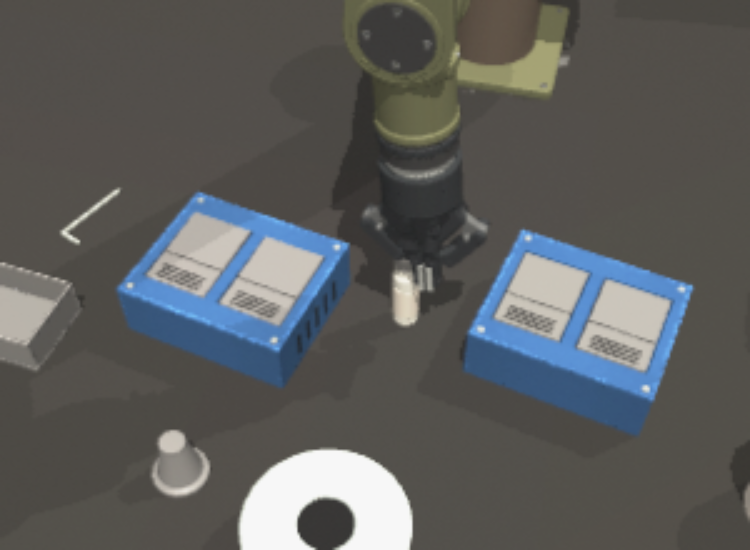

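Joint 6 hit its limit (q6 = 3.14), so the move stopped short and the fingers are beside the glue stick. The stick still stands at scene (291,198). I rise straight up, turn the tool +80° to free the wrist, and take out the 5° tilt.

drive_tool:
  plan:
    - {"tx": 0, "ty": 0.05, "tz": 0.4, "ax": 0, "ay": 0, "az": 0, "grip": -1}
    - {"tx": 0, "ty": 0, "tz": 0.5, "ax": 0, "ay": 0, "az": 0, "grip": -1}
    - {"tx": 0, "ty": 0.1, "tz": 0.1, "ax": 0, "ay": 0, "az": 0.11, "grip": -1}
    - {"tx": 0, "ty": 0.1, "tz": 0, "ax": 0, "ay": 0, "az": 0.11, "grip": -1}
    - {"tx": 0, "ty": 0.1, "tz": 0, "ax": -0.06, "ay": 0, "az": 0, "grip": -1}

```text
time: 6.2
tool_pos: [0.5362, 0.0527, 0.18]
orientation: [0.002, 0.986, 0.165, -0.014]
ft_force: [-0.1, -0.4, -0.5]
width: 0.0004
```

drive_tool:
  plan:
    - {"tx": 0, "ty": 0.15, "tz": 0, "ax": 0, "ay": 0, "az": 0.11, "grip": -1}
    - {"tx": 0, "ty": 0.15, "tz": 0, "ax": 0, "ay": 0, "az": 0.11, "grip": -1}
    - {"tx": 0, "ty": 0.15, "tz": 0, "ax": 0, "ay": 0, "az": 0.11, "grip": -1}
    - {"tx": 0, "ty": 0.15, "tz": 0, "ax": 0, "ay": 0, "az": 0.11, "grip": -1}
    - {"tx": 0, "ty": 0, "tz": 0, "ax": 0, "ay": 0, "az": 0.11, "grip": -1}

```text
time: 6.82
tool_pos: [0.5356, 0.1151, 0.1797]
orientation: [0.008, 0.824, 0.566, -0.013]
ft_force: [0.3, -0.6, 1.0]
width: 0.0001
```

drive_tool:
  plan:
    - {"tx": 0, "ty": 0, "tz": 0, "ax": 0, "ay": 0, "az": 0.11, "grip": -1}
    - {"tx": 0, "ty": 0, "tz": 0, "ax": 0, "ay": 0, "az": 0, "grip": -1}

```text
time: 7.08
tool_pos: [0.5353, 0.1142, 0.1793]
orientation: [0.009, 0.775, 0.632, -0.012]
ft_force: [-0.7, -0.8, 0.8]
width: 0.0001
```

```bash
python3 - <<'E'
from h import *
o=get_obs();print({k:np.round(v,3) for k,v in o.items()})
E
```

```text
{'time': np.float64(7.075), 'q': array([ 0.226,  0.335, -0.169,  1.081, -0.027,  2.   ]), 'joint_velocities': array([-0.003,  0.007, -0.006, -0.003, -0.   ,  0.045]), 'tau': array([  0.124, -43.681,  24.353,   0.129,  -0.102,  -0.346]), 'tool_pos': array([0.535, 0.114, 0.179]), 'orientation': array([ 0.009,  0.775,  0.632, -0.012]), 'ft_force': array([-0.658, -0.824,  0.799]), 'wrist_torque': array([0.031, 0.011, 0.005]), 'width': np.float64(0.0)}
```

drive_tool:
  plan:
    - {"tx": 0.08, "ty": 0.17, "tz": -0.4, "ax": 0, "ay": 0, "az": 0, "grip": -1}
    - {"tx": 0, "ty": 0, "tz": -0.4, "ax": 0, "ay": 0, "az": 0, "grip": -1}
    - {"tx": 0, "ty": 0, "tz": -0.25, "ax": 0, "ay": 0, "az": 0, "grip": -1}
    - {"tx": 0, "ty": 0, "tz": -0.05, "ax": 0, "ay": 0, "az": 0, "grip": -1}
    - {"tx": 0, "ty": 0, "tz": 0, "ax": 0, "ay": 0, "az": 0, "grip": -1}

```text
time: 7.7
tool_pos: [0.543, 0.131, 0.0681]
orientation: [0.009, 0.775, 0.632, -0.014]
ft_force: [-0.5, 0.3, 0.1]
width: 0.0001
```

drive_tool:
  plan:
    - {"tx": 0, "ty": 0, "tz": -0.02, "ax": 0, "ay": 0, "az": 0, "grip": -1}
    - {"tx": 0, "ty": 0, "tz": -0.02, "ax": 0, "ay": 0, "az": 0, "grip": -1}
    - {"tx": 0, "ty": 0, "tz": -0.02, "ax": 0, "ay": 0, "az": 0, "grip": -1}
    - {"tx": 0, "ty": 0, "tz": 0, "ax": 0, "ay": 0, "az": 0, "grip": -1}

```text
time: 8.2
tool_pos: [0.5434, 0.1312, 0.0618]
orientation: [0.009, 0.774, 0.633, -0.013]
ft_force: [1.7, -0.7, 2.9]
width: -0.0001
```

drive_tool:
  plan:
    - {"tx": 0, "ty": 0, "tz": -0.02, "ax": 0, "ay": 0, "az": 0, "grip": -1}
    - {"tx": 0, "ty": 0, "tz": -0.01, "ax": 0, "ay": 0, "az": 0, "grip": -1}
    - {"tx": 0, "ty": 0, "tz": 0, "ax": 0, "ay": 0, "az": 0, "grip": -1}

```text
time: 8.57
tool_pos: [0.5426, 0.1312, 0.058]
orientation: [0.008, 0.774, 0.633, -0.014]
ft_force: [2.8, 0.2, 2.6]
width: -0.0001
```

Flap b gives: 7 mm down at about 3 N. I press further.

drive_tool:
  plan:
    - {"tx": 0, "ty": 0, "tz": -0.03, "ax": 0, "ay": 0, "az": 0, "grip": -1}
    - {"tx": 0, "ty": 0, "tz": -0.03, "ax": 0, "ay": 0, "az": 0, "grip": -1}
    - {"tx": 0, "ty": 0, "tz": -0.03, "ax": 0, "ay": 0, "az": 0, "grip": -1}
    - {"tx": 0, "ty": 0, "tz": 0, "ax": 0, "ay": 0, "az": 0, "grip": -1}

```text
time: 9.07
tool_pos: [0.5413, 0.1307, 0.0483]
orientation: [0.008, 0.774, 0.633, -0.015]
ft_force: [0.8, -0.4, 0.8]
width: 0.0002
```

```bash
python3 - <<'E'
from h import *
print(get_obs()['ft_force'])
im,d=shot('scene','scene2')
cv2.imwrite('pics/s2c.png',cv2.resize(im[120:270,270:430],None,fx=3.5,fy=3.5)[...,::-1])
E
```

```text
[ 0.82235276 -0.3518519   0.75904693]
```

View pics/s2c.png

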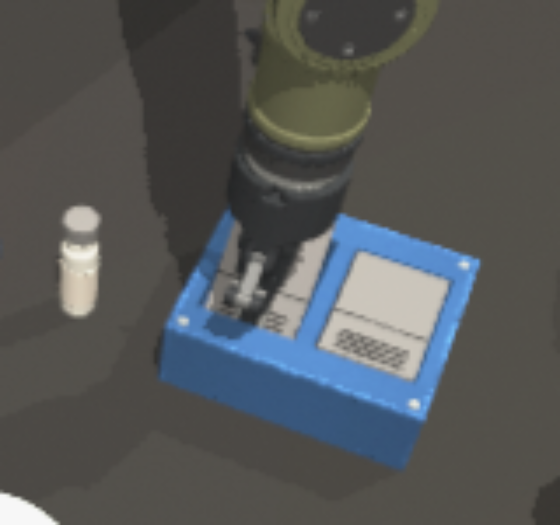

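The crop shows flap b tipping under the fingers at about (245,290), and the glue stick is still upright at (78,260). I press a little more, then lift clear and move round to the lip side.

drive_tool:
  plan:
    - {"tx": 0, "ty": 0, "tz": -0.03, "ax": 0, "ay": 0, "az": 0, "grip": -1}
    - {"tx": 0, "ty": 0, "tz": -0.02, "ax": 0, "ay": 0, "az": 0, "grip": -1}
    - {"tx": 0, "ty": 0, "tz": 0, "ax": 0, "ay": 0, "az": 0, "grip": -1}

```text
time: 9.5
tool_pos: [0.5422, 0.1309, 0.0439]
orientation: [0.008, 0.774, 0.633, -0.014]
ft_force: [1.6, -0.9, -0.1]
width: 0.0001
```

drive_tool:
  plan:
    - {"tx": 0, "ty": 0, "tz": 0.4, "ax": 0, "ay": 0, "az": 0, "grip": -1}
    - {"tx": 0, "ty": 0, "tz": 0.5, "ax": 0, "ay": 0, "az": 0, "grip": -1}
    - {"tx": 0, "ty": 0, "tz": 0.4, "ax": 0, "ay": 0, "az": 0, "grip": -1}
    - {"tx": -0.5, "ty": 0.1, "tz": 0.1, "ax": 0, "ay": 0, "az": 0, "grip": -1}
    - {"tx": -0.5, "ty": 0.1, "tz": 0, "ax": 0, "ay": 0, "az": 0, "grip": -1}

```text
time: 10.12
tool_pos: [0.4415, 0.1513, 0.1848]
orientation: [0.008, 0.775, 0.632, -0.014]
ft_force: [-0.7, -0.1, 0.1]
width: -0.0001
```

drive_tool:
  plan:
    - {"tx": -0.4, "ty": 0, "tz": 0, "ax": 0, "ay": 0, "az": 0, "grip": -1}
    - {"tx": 0, "ty": 0, "tz": 0, "ax": 0, "ay": 0, "az": 0, "grip": -1}

```text
time: 10.38
tool_pos: [0.398, 0.1503, 0.1836]
orientation: [0.008, 0.774, 0.633, -0.016]
ft_force: [0.4, 0.1, 0.8]
width: 0.0002
```

```bash
cat > f.py <<'E'
from h import *
import sys
im,d=shot('scene',sys.argv[1]); P=cloud('scene',d)
yaw=np.deg2rad(-11.47); ex=np.array([np.cos(yaw),np.sin(yaw)]); ey=np.array([-ex[1],ex[0]])
w=P[...,:2]-[.5161,.182]; x,y,z=w@ex,w@ey,P[...,2]-.0625
m=(abs(y+.0445)<.025)&(z>.008)&(z<.07)&(x>-.06)&(x<.04)&(d>0)
print(m.sum(),'lip',x[m].min().round(3),x[m].max().round(3),z[m].max().round(3))
s,b=np.polyfit(z[m],x[m],1); print('theta',np.arctan2(1,-s).round(3),'x at pin height',round(b,3))
print(np.round(get_obs()['tool_pos'],3))
cv2.imwrite(f'pics/{sys.argv[1]}c.png',cv2.resize(im[120:270,250:430],None,fx=3.5,fy=3.5)[...,::-1])
E
python3 f.py scene3
```

```text
402 lip -0.027 0.011 0.052
theta 0.935 x at pin height 0.013
[0.401 0.151 0.184]
```

View pics/scene3c.png

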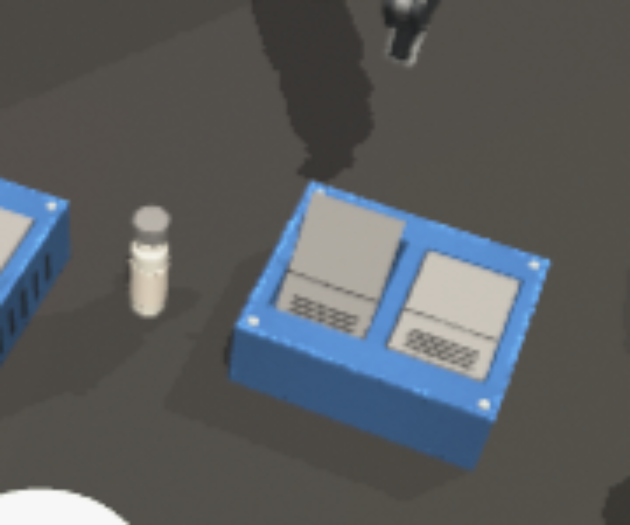

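Flap b stands at about 0.93 rad, lip in the crop at (355,205), and the other flaps are shut. Now I lower the finger in front of the lip and push towards the dock's +x.

drive_tool:
  plan:
    - {"tx": 0.2, "ty": 0, "tz": -0.4, "ax": 0, "ay": 0, "az": 0, "grip": -1}
    - {"tx": 0.2, "ty": 0, "tz": -0.45, "ax": 0, "ay": 0, "az": 0, "grip": -1}
    - {"tx": 0.1, "ty": -0.02, "tz": 0, "ax": 0, "ay": 0, "az": 0, "grip": -1}
    - {"tx": 0.1, "ty": -0.02, "tz": 0, "ax": 0, "ay": 0, "az": 0, "grip": -1}
    - {"tx": 0, "ty": 0, "tz": 0, "ax": 0, "ay": 0, "az": 0, "grip": -1}

```text
time: 11.05
tool_pos: [0.4645, 0.1473, 0.1008]
orientation: [0.009, 0.775, 0.632, -0.013]
ft_force: [0.1, 0.3, 0.0]
width: -0.0001
```

drive_tool:
  plan:
    - {"tx": 0.08, "ty": -0.02, "tz": 0, "ax": 0, "ay": 0, "az": 0, "grip": -1}
    - {"tx": 0.08, "ty": -0.02, "tz": 0, "ax": 0, "ay": 0, "az": 0, "grip": -1}
    - {"tx": 0.06, "ty": -0.01, "tz": 0, "ax": 0, "ay": 0, "az": 0, "grip": -1}
    - {"tx": 0, "ty": 0, "tz": 0, "ax": 0, "ay": 0, "az": 0, "grip": -1}

```text
time: 11.55
tool_pos: [0.4846, 0.1422, 0.1002]
orientation: [0.009, 0.774, 0.633, -0.013]
ft_force: [-0.3, 0.6, 1.0]
width: -0.0001
```

```bash
python3 f.py scene4
```

```text
416 lip -0.031 0.013 0.067
theta 1.216 x at pin height 0.014
[0.485 0.142 0.1  ]
```

drive_tool:
  plan:
    - {"tx": 0.04, "ty": -0.01, "tz": 0, "ax": 0, "ay": 0, "az": 0, "grip": -1}
    - {"tx": 0.04, "ty": -0.01, "tz": 0, "ax": 0, "ay": 0, "az": 0, "grip": -1}
    - {"tx": 0, "ty": 0, "tz": 0, "ax": 0, "ay": 0, "az": 0, "grip": -1}

```text
time: 11.98
tool_pos: [0.4929, 0.1398, 0.099]
orientation: [0.009, 0.774, 0.633, -0.014]
ft_force: [-0.2, 0.3, -0.3]
width: 0.0001
```

```bash
python3 f.py scene5
```

```text
372 lip -0.02 0.014 0.065
theta 1.357 x at pin height 0.015
[0.493 0.14  0.099]
```

View pics/scene5c.png

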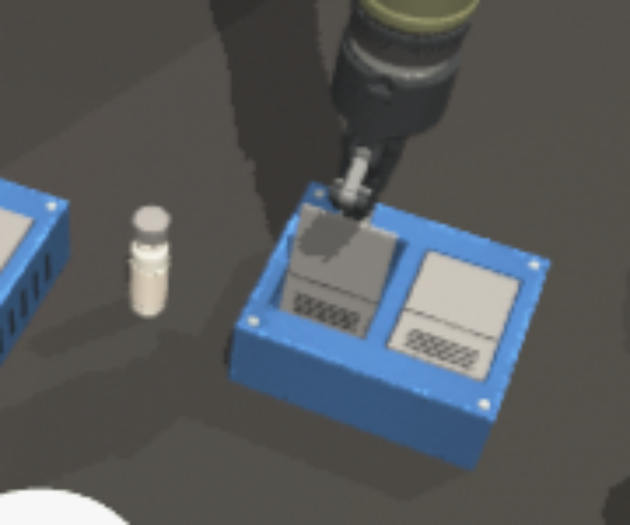

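Flap b is rising ahead of the finger at (345,215). I keep pushing in small steps.

drive_tool:
  plan:
    - {"tx": 0.03, "ty": -0.01, "tz": 0, "ax": 0, "ay": 0, "az": 0, "grip": -1}
    - {"tx": 0.03, "ty": 0, "tz": 0, "ax": 0, "ay": 0, "az": 0, "grip": -1}
    - {"tx": 0, "ty": 0, "tz": 0, "ax": 0, "ay": 0, "az": 0, "grip": -1}

```text
time: 12.4
tool_pos: [0.4986, 0.1389, 0.0991]
orientation: [0.008, 0.774, 0.633, -0.014]
ft_force: [-0.2, -0.5, 0.7]
width: 0.0002
```

```bash
python3 f.py scene6
```

```text
342 lip -0.019 0.015 0.065
theta 1.464 x at pin height 0.014
[0.499 0.139 0.099]
```

drive_tool:
  plan:
    - {"tx": 0.03, "ty": -0.01, "tz": 0, "ax": 0, "ay": 0, "az": 0, "grip": -1}
    - {"tx": 0.02, "ty": 0, "tz": 0, "ax": 0, "ay": 0, "az": 0, "grip": -1}
    - {"tx": 0, "ty": 0, "tz": 0, "ax": 0, "ay": 0, "az": 0, "grip": -1}

```text
time: 12.82
tool_pos: [0.5035, 0.138, 0.0991]
orientation: [0.008, 0.774, 0.633, -0.014]
ft_force: [-0.3, 0.5, -0.5]
width: -0.0001
```

drive_tool:
  plan:
    - {"tx": -0.2, "ty": 0.04, "tz": 0, "ax": 0, "ay": 0, "az": 0, "grip": -1}
    - {"tx": -0.5, "ty": 0, "tz": 0, "ax": 0, "ay": 0, "az": 0, "grip": -1}
    - {"tx": -0.4, "ty": 0, "tz": 0.3, "ax": 0, "ay": 0, "az": 0, "grip": -1}
    - {"tx": 0, "ty": 0, "tz": 0.5, "ax": 0, "ay": 0, "az": 0, "grip": -1}
    - {"tx": 0, "ty": 0, "tz": 0, "ax": 0, "ay": 0, "az": 0, "grip": -1}

```text
time: 13.45
tool_pos: [0.3958, 0.1432, 0.1826]
orientation: [0.01, 0.774, 0.633, -0.01]
ft_force: [0.1, -0.4, -0.0]
width: -0.0
```

```bash
python3 f.py scene7; python3 - <<'E'
from h import *
im,d=shot('top','top7'); z=np.load('pics/top0.npz')
s=open('m.py').read().replace('top0','top7'); exec(s)
cv2.imwrite('pics/s7.png',np.hstack([np.load('pics/scene7.npz')['im'][100:320,80:480],im[120:340,100:500]])[...,::-1])
E
```

```text
308 lip 0.007 0.017 0.064
theta 1.567 x at pin height 0.014
[0.395 0.143 0.181]
dock 0.5161491632461548 0.18207699060440063 (0.1910075694322586, 0.1600356549024582) yaw -11.469146728515625 z 0.06478822734880074
  flap local min [-0.0513  0.0087] max [0.0499 0.0801]
dock 0.5467526912689209 -0.1816858947277069 (0.19065648317337036, 0.15999795496463776) yaw -11.07440185546875 z 0.06531991712685514
  flap local min [-0.0511 -0.0809] max [ 0.0497 -0.0093]
  flap local min [-0.0513  0.0076] max [0.0498 0.0793]
glue [ 0.519 -0.002  0.097] 0.10492068666288068
cone [ 0.759 -0.169  0.055] 0.06278779032808102
spool [ 0.806 -0.009  0.061] 0.06601736575749795
```

View pics/s7.png

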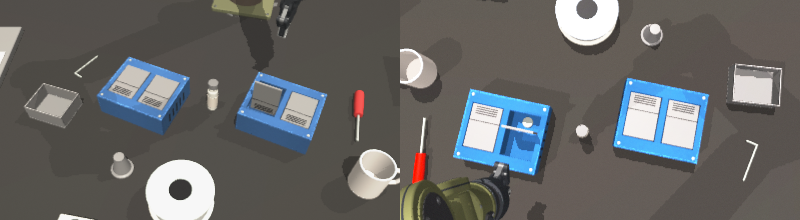

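Flap b measures about 1.57 rad, and the top view shows it edge-on at (518,128). The other three flaps are shut, the docks and bystanders have not moved, and the arm is clear. I hand the job in.

```bash
python3 -c "from station import *; print(sign_off())"
```

```text
the job is handed in; nothing more can be done
None
```

The empty bay is under flap b, the −y flap of the left dock. It now stands open at about 1.57 rad and the job is handed in.

- **Finding it:** flaps d and c stopped hard at 10–12 N after about 1 mm. Flap b kept giving at about 3 N, so I did not need to press a.
- **Opening it:** I tipped b to about 0.93 rad, then pushed its wide end upright from the front.
- **Last checks:** the other three flaps look shut. The docks, glue stick, cone and spool measured the same as at the start to within 1 mm. I checked the other bystanders by eye only. The arm was clear of everything, at 13.5 s of the 54 s allowed when the last move ended.
- **What went wrong:** on the way to b, joint 6 reached its range limit. The arm stopped short, slightly tilted, with the fingers right beside the glue stick. I felt no contact force and the stick measured unmoved, and turning the tool about 80° freed the wrist.
- **A reading that was off:** the angle readings while the finger was pushing b were biased, because the finger showed up in the depth data. The 1.57 rad was measured after I backed away.

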